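Make up two sample kits for the spectrometer

TASK

Make up the two sample kits for the spectrometer: the copper cylinder, the dark steel ring and the white jar with the red cap go into the blue tray, the brass hexagon and the square steel block into the yellow tray. Stand each upright in the middle of a round mark of its own (any mark of the right tray), setting it down gently without dropping it, and let go. Leave the crucible, the low aluminium disc and the green bottle standing where they are.

Things in the scene. Friction and masses are not known exactly. Their poses are not given: they have to be found in the camera images.
- copper_mid (a point): Copper-red metal cylinder sample standing on end, diameter 36 mm, 44 mm tall, about 0.4 kg. This point is its centre, half-way up; its z axis is up.
- collar_mid (a point): Dark grey steel ring (collar) lying flat, its hole upward: outer diameter 44 mm, hole 20 mm, 44 mm tall, about 0.4 kg. This point is its centre, half-way up; its z axis is up.
- jar_mid (a point): White plastic jar, closed, with a red cap on top: body diameter 34 mm, cap diameter 36 mm and 14 mm high, 58 mm tall in all, about 0.07 kg, standing. This point is its centre, half-way up; its z axis is up.
- hex_mid (a point): Yellow brass hexagonal bar piece standing on end: 36 mm across the flats, 42 mm across the corners, 44 mm tall, about 0.4 kg. Its x axis is square to one pair of flats. This point is its centre, half-way up; its z axis is up.
- block_mid (a point): Bright steel square block standing on end: 32 x 32 mm, 50 mm tall, about 0.4 kg. Its x and y axes are square to its sides. This point is its centre, half-way up; its z axis is up.
- crucible_mid (a point): White ceramic crucible, an open cup 48 mm across and 42 mm tall, loose. It stays in the stock. This point is its centre, half-way up; its z axis is up.
- disc_mid (a point): Low aluminium disc, diameter 52 mm, 14 mm tall, loose. It stays in the stock. This point is its centre, half-way up; its z axis is up.
- bottle_mid (a point): Green bottle with a narrow black stopper, diameter 36 mm, 58 mm tall, loose. It stays in the stock. This point is its centre, half-way up; its z axis is up.
- blue_tray: Blue kit tray fixed to the table, 110 mm (its x) by 260 mm (its y). Floor 4 mm above the table, a low rim 4 mm thick whose top is 8 mm above the table. Three white round marks of 56 mm diameter on the floor along the middle line, centred at y = -80, 0 and +80 mm. Origin: centre of its underside; z up.
- yellow_tray: Yellow kit tray fixed to the table, 110 mm (its x) by 260 mm (its y). Floor 4 mm above the table, a low rim 4 mm thick whose top is 8 mm above the table. Two black round marks of 56 mm diameter on the floor along the middle line, centred at y = -50 and +50 mm. Origin: centre of its underside; z up.
Not all that is in view belongs to the job. Of the things like the part that bears bottle_mid, leave any that is pink; of the rest the smaller one is meant.

How it is judged:
By the outcome, as a careful person would: the job done as asked, in the order asked, and still so for the second after the job is handed in, with the robot touching nothing.
It also fails if it takes over 120 s, if anything falls off the work surface, if the arm or the gripper's body presses on something with over 40 N, if the wrist force passes 120 N, or if a joint passes its speed limit or range.

ROBOT

A 6-joint arm with a two-finger parallel gripper is mounted at the origin on the work surface. World frame = base frame: x ahead of the robot, y to its left, z up, the work surface at z = 0. Lengths are in mm, angles in rad, forces in N, time in s.
With the tool pointing down it reaches from about 350 to 1000 mm from the base axis. Payload 7.1 kg.
Tool frame: the origin (TCP) lies between the finger pads; the fingertips stand 25 mm ahead of it and the grasp point (between the pads) lies 6 mm ahead of it; z points along the fingers, y is the line along which they close (so a half turn about z gives the same grasp; the last joint's range is limited). The gripper opens to 85 mm and grips with 20 to 120 N. Pads are 22 mm wide; open, the fingers measure 114 mm over their backs; the gripper's body (76 mm by 85 mm) begins 54 mm behind the grasp point. The pads swing forward as they close: fully open they stand 13 mm farther back than shut.
Start: joints at [-1.291, 0.423, 1.63, -0, 1.089, -0.019], TCP at [184.001, -597.284, 256.319] pointing down, gripper open.
Joint ranges: [-3, 3], [-0.9, 2.11], [0.09, 2.58], [-1.31, 4.45], [0.11, 2.69], [-2.54, 2.54]. Speed limits (rad/s): [2.39, 2.39, 3.01, 3.14, 3.14, 3.14].

INTERFACE

Orientations are given as a unit quaternion [w, x, y, z].
In Python, from cell import status, optics, bot gives the robot as it stands.
- The arm moves only by the tool arm_command, never from a script. Its argument "targets" is a list of rows, each a list of 3 entries, a list of its own where there are three numbers: the turn, a rotation vector about the tool's x, y, z scaled (see below), then the shift along the tool's x, y, z scaled (see below), then the closure, from 0 (fully open) to 1 (shut). In form: [[[rx, ry, rz], [tx, ty, tz], fingers], ...]. A call has 1 to 20 rows; each row is the pose to reach, as a shift and turn from the pose commanded when the call began, along the tool's axes at that moment, turning the shorter way round; what a row does not reach only later rows make up. The controller multiplies each number of a shift by 0.2 m and each number of a turn by pi rad. A row lasts 1/10 s, in which the tool goes at most 50 mm and 8.59 degrees, less where a joint would pass 70% of its speed; a pose out of reach is approached as far as the arm can. A call with a number of a shift or a turn outside -1 to 1 is refused whole. A call with a gripper value outside its range is refused whole. The fingers move at their own pace and stop on an object; the grip force is fixed at half the most. Time passes only in rows, so rows that repeat a pose let the fingers close. It gives the time, the measured TCP pose, the force, the opening and the grip force at its end, in the units of the state.
- status.get_obs(): the state, without advancing time (a new reading comes with each control period).
- optics.grab_frame(name): name is "scene" or "top" or "wrist"; returns (picture, depth): 480x640x3 uint8, red, green, blue; 480x640 float32, mm along the optical axis (not along the pixel's ray), 0 where there is no reading.
- optics.get_calibration(name): a dict with "K" (3x3 intrinsics, pixels), "distortion" ([k1, k2, p1, p2, k3] as OpenCV has them; the pictures are not rectified), "rvec" (rotation vector, rad) and "tvec" (3), from world to camera coordinates, as OpenCV has them. Camera axes: x right, y down, z forward; pixel columns grow to the right and rows downward; lengths in mm; the calibration is good to about 2 mm. A picture is of the moment at which its call begins: read the wrist's pose just before it. get_calibration takes no time and is no camera call; for the wrist camera it gives the pose at the moment of the call.
- bot.close_job(): hands the job in; it is judged then, once.
The state is a dict: "t": time; "joint_positions": joint angles; "qd": joint speeds; "joint_efforts": joint torques, N m; "tcp_pos": TCP position; "tcp_rot": TCP orientation; "contact_force": force on the tool from outside, world axes, zero at the start; "ft_torque": the same for the moment, N m; "gripper_width": finger opening in mm; "gripper_force": force on a finger pad.
Only numpy, scipy, OpenCV 4.12 (cv2) and the standard library are available. Lean on these libraries where they do the work, as an engineer would, in place of code of your own. Each camera call takes 0.05 s, during which the arm holds its last target. There are 200 camera calls.

## Working session

There is one attempt and no reset: what is moved stays moved. The work goes in short steps, Python scripts to look and compute and a tool call to move; the robot and the scene stay as the last step left them, time stands still between calls to the robot, and variables do not carry over. Pictures are saved under pics/ and viewed, at most 14 in all, crops included, and the job is handed in when it is done.

Besides the shell and the picture viewer there is one more tool, called after "Call:" by a JSON object that holds its "name" and its "arguments". arm_command: Moves the arm, as the interface text tells. Its arguments: {"type":"object","properties":{"targets":{"type":"array","items":{"type":"array"}}},"required":["targets"]}

```bash
ls; mkdir -p pics
python3 - <<'E'
from cell import status, optics
import cv2,numpy as np
print(status.get_obs())
for n in("scene","top"):
    p,d=optics.grab_frame(n); cv2.imwrite(f"pics/{n}0.png",p[:,:,::-1]); np.savez(f"{n}0.npz",p=p,d=d)
    c=optics.get_calibration(n); print(n,c)
E
```

```text
pics
{'t': 0.0, 'joint_positions': array([-1.29098018e+00,  4.23839212e-01,  1.63068253e+00, -1.09062188e-05,
        1.08862437e+00, -1.89774774e-02]), 'qd': array([-0.00211789, -0.00016164, -0.00129336, -0.00116977,  0.00072388,
       -0.00087013]), 'joint_efforts': array([ 1.55287777e-03, -5.57376909e+01, -2.81736177e+01,  4.90335469e-05,
        7.42796401e-03, -2.93327321e-05]), 'tcp_pos': array([ 183.8742157 , -596.8062298 ,  255.54962347]), 'tcp_rot': array([-7.69504716e-04,  9.88860362e-01,  1.48844152e-01, -1.05801998e-04]), 'contact_force': array([0.58113724, 0.00697024, 0.14063178]), 'ft_torque': array([ 0.07168836, -0.04751088,  0.01614038]), 'gripper_force': 0.0, 'gripper_width': 85.79820959371129}
scene {'K': array([[582.15031925,   0.        , 315.9232171 ],
       [  0.        , 582.15031925, 230.90526202],
       [  0.        ,   0.        ,   1.        ]]), 'distortion': array([0.00180915, 0.        , 0.        , 0.        , 0.        ]), 'rvec': array([ 1.02845643,  2.38433853, -1.05549874]), 'tvec': array([ 357.39436243, -204.17080866, 1378.68865339])}
top {'K': array([[520.86390796,   0.        , 330.78721738],
       [  0.        , 520.86390796, 234.03581159],
       [  0.        ,   0.        ,   1.        ]]), 'distortion': array([-0.15628477,  0.        ,  0.        ,  0.        ,  0.        ]), 'rvec': array([ 2.18678566, -2.14291529,  0.12841634]), 'tvec': array([ -5.97819597, 538.55836591, 978.8755673 ])}
```

View pics/top0.png

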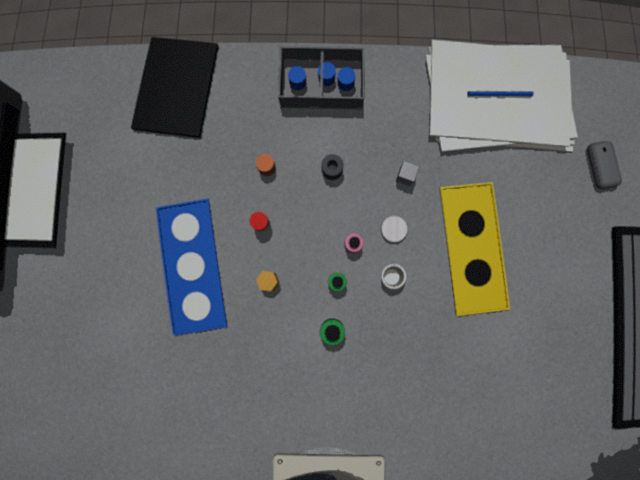

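View pics/scene0.png

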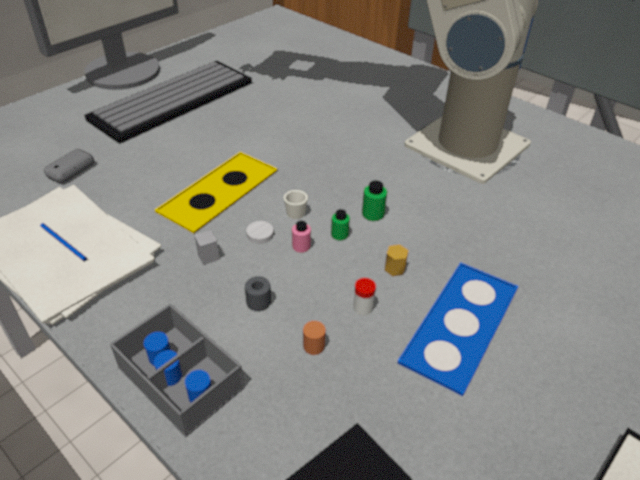

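The top view shows the copper cylinder at (265,164), ring (332,167), block (408,173), jar with red cap (259,221) and hexagon (267,282). The parts that stay are the disc (394,229), crucible (394,277), small green bottle (337,282), pink bottle (354,243, leave) and big green bottle (332,333, leave). The blue tray is at (190,267) and the yellow one at (475,250).

Possible confusions:
- Copper (265,164) against brass hexagon (267,282) and red cap (259,221).
- Ring (332,167) against crucible (394,277).
- Block (408,173), which has no rival.

```bash
cat > h.py <<'E'
import cv2,numpy as np
def world(d,c):
    K,D=c["K"],c["distortion"]; R=cv2.Rodrigues(c["rvec"])[0]
    v,u=np.mgrid[:480,:640]; uv=np.stack([u,v],-1).reshape(-1,1,2).astype(np.float64)
    n=cv2.undistortPoints(uv,K,D).reshape(480,640,2)
    P=np.dstack([n,np.ones((480,640))])*d[...,None]
    W=(P-c["tvec"])@R; W[d==0]=np.nan
    return W
E
python3 - <<'E'
from h import *; from cell import optics
f=np.load("top0.npz"); p,d=f["p"],f["d"]; W=world(d,optics.get_calibration("top"))
print("table z",np.nanmedian(W[350:440,150:280,2]),np.nanmedian(W[180:220,340:380,2]))
S=dict(copper=(265,164,44),ring=(332,167,44),jar=(259,221,58),hex=(267,282,44),block=(408,173,50),disc=(394,229,14),cruc=(394,277,42),gbot=(337,282,58),pink=(354,243,50),big=(332,333,70))
for n,(u,v,h) in S.items():
    w=W[v-18:v+19,u-18:u+19].reshape(-1,3); z=w[:,2]; top=np.nanpercentile(z[z>8],95) if (z>8).any() else 0
    q=w[(z>top-5)]; (cx,cy),(a,b),t=cv2.minAreaRect(q[:,:2].astype(np.float32)); 
    print(n,"top",round(float(top),1),"n",len(q),"c",np.round([cx,cy]),"rect",np.round([a,b,t],1),"mean",np.round(q[:,:2].mean(0)))
hsv=cv2.cvtColor(p,cv2.COLOR_RGB2HSV)
for n,lo,hi,box in(("blue",(100,150,60),(125,255,255),(150,190,240,340)),("yellow",(22,150,80),(35,255,255),(435,175,515,325))):
    x0,y0,x1,y1=box; m=cv2.inRange(hsv,lo,hi); k=np.zeros_like(m); k[y0:y1,x0:x1]=m[y0:y1,x0:x1]
    q=W[k>0]; q=q[~np.isnan(q[:,0])]; r=cv2.minAreaRect(q[:,:2].astype(np.float32)); print(n,r,"z",np.median(q[:,2]))
    cs=[(185,228),(190,267),(196,306)] if n=="blue" else [(471,223),(478,273)]
    g=hsv[...,2].astype(int)
    for u,v in cs:
        a=slice(v-20,v+21); b=slice(u-20,u+21)
        mm=(hsv[a,b,1]<70)&(g[a,b]>150) if n=="blue" else (g[a,b]<60)
        l,lab,st,ce=cv2.connectedComponentsWithStats(mm.astype(np.uint8)); i=1+np.argmax(st[1:,4])
        e=W[a,b][lab==i]; print(" mark",np.round(np.nanmean(e,0),1),st[i,4],np.round(np.nanmax(e,0)-np.nanmin(e,0)))
E
```

```text
table z 0.017150884670383795 -0.11150554313614906
copper top 46.3 n 242 c [675. 137.] rect [34.8 33.9  4. ] mean [675. 137.]
ring top 46.8 n 266 c [673.   6.] rect [43.1 41.   0.9] mean [673.   6.]
jar top 60.8 n 228 c [557. 143.] rect [33.4 32.9 35.5] mean [558. 143.]
hex top 47.0 n 276 c [446. 125.] rect [40.1 34.4 26. ] mean [446. 125.]
block top 52.8 n 245 c [ 662. -144.] rect [32.  33.4 72.1] mean [ 662. -144.]
disc top 16.8 n 464 c [ 552. -119.] rect [49.8 50.1 89.3] mean [ 554. -120.]
cruc top 44.2 n 148 c [ 459. -115.] rect [46.1 46.  89.7] mean [ 460. -116.]
gbot top 60.0 n 97 c [447.  -7.] rect [18.7 20.6  1.3] mean [447.  -8.]
pink top 59.8 n 99 c [521. -39.] rect [19.  19.3 89.6] mean [521. -39.]
big top 78.7 n 191 c [353.   0.] rect [27.5 27.3  0.3] mean [353.  -0.]
blue ((471.3668518066406, 283.8013610839844), (259.97113037109375, 110.34188079833984), 10.566047668457031) z 4.476491704192831
 mark [550.1 299.    4.5] 593 [54. 55. 11.]
 mark [471.8 284.1   4.7] 612 [54. 56. 12.]
 mark [393.2 269.4   4.5] 620 [54. 56. 12.]
yellow ((519.407470703125, -285.0908203125), (260.2276611328125, 113.38764190673828), 6.9340105056762695) z 4.222608020814887
 mark [ 569.6 -278.2    4.4] 507 [50. 51. 11.]
 mark [ 470.3 -290.8    4.5] 523 [50. 54. 11.]
```

Run:
```python
import cv2
p=cv2.imread("pics/top0.png")[140:350,150:520]; cv2.imwrite("pics/crop.png",cv2.resize(p,None,fx=2.1,fy=2.1,interpolation=cv2.INTER_CUBIC))
```

```text
(no output)
```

View pics/crop.png

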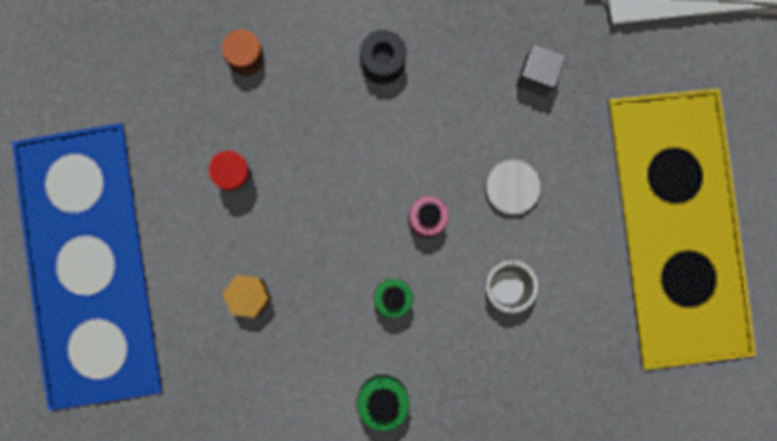

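The crop confirms the choice: copper, ring, red-capped jar, brass hexagon and grey block are all distinct, and both trays are clear. The measured heights and sizes agree with those given, to about 2–3 mm. Moving toward copper at (675,137).

Call:
{"name": "arm_command", "arguments": {"targets": [[[0,0,0.036],[0.86,-0.7,0],0],[[0,0,0.036],[0.86,-0.7,0],0],[[0,0,0.036],[0.86,-0.7,0],0],[[0,0,0.036],[0.86,-0.7,0],0],[[0,0,0.036],[0.86,-0.7,0],0],[[0,0,0.036],[0.86,-0.7,0],0]]}}

```text
t: 0.7
tcp_pos: [308.2, -410.3, 256.1]
tcp_rot: [-0.001, 0.996, 0.094, -0.0]
contact_force: [-0.6, -0.6, 0.4]
gripper_width: 85.2
gripper_force: 0.0
```

Call:
{"name": "arm_command", "arguments": {"targets": [[[0,0,0],[0.77,-0.79,0],0],[[0,0,0],[0.77,-0.79,0],0],[[0,0,0],[0.77,-0.79,0],0],[[0,0,0],[0.77,-0.79,0],0],[[0,0,0],[0.77,-0.79,0],0],[[0,0,0],[0.77,-0.79,0],0]]}}

```text
t: 1.3
tcp_pos: [430.5, -228.0, 256.2]
tcp_rot: [0.0, 0.996, 0.094, 0.0]
contact_force: [-0.5, -0.8, 1.3]
gripper_width: 85.7
gripper_force: 0.0
```

Call:
{"name": "arm_command", "arguments": {"targets": [[[0,0,0],[0.77,-0.79,0],0],[[0,0,0],[0.77,-0.79,0],0],[[0,0,0],[0.77,-0.79,0],0],[[0,0,0],[0.77,-0.79,0],0],[[0,0,0],[0.77,-0.79,0],0],[[0,0,0],[0.77,-0.79,0],0]]}}

```text
t: 1.9
tcp_pos: [553.0, -44.9, 256.1]
tcp_rot: [0.0, 0.996, 0.094, 0.0]
contact_force: [-0.3, 0.2, 0.6]
gripper_width: 85.5
gripper_force: 0.0
```

Call:
{"name": "arm_command", "arguments": {"targets": [[[0,0,0],[0.77,-0.79,0],0],[[0,0,0],[0.77,-0.79,0],0],[[0,0,0],[0.77,-0.79,0],0],[[0,0,0],[0.77,-0.79,0],0],[[0,0,0],[0.77,-0.79,0],0],[[0,0,0],[0.77,-0.79,0],0],[[0,0,0],[0.77,-0.79,0],0],[[0,0,0],[0.77,-0.79,0],0]]}}

```text
t: 2.7
tcp_pos: [673.1, 135.8, 256.0]
tcp_rot: [0.0, 0.996, 0.092, -0.001]
contact_force: [-0.7, 0.1, 0.9]
gripper_width: 85.3
gripper_force: 0.0
```

```bash
cat >> h.py <<'E'
from cell import status,optics
from scipy.spatial.transform import Rotation as Ro
def go(x,y,z=None,yaw=None):
    "print shift (and turn) in command units to world x,y,z with tool y axis at yaw deg"
    s=status.get_obs(); q=s["tcp_rot"]; R=Ro.from_quat([q[1],q[2],q[3],q[0]])
    p=s["tcp_pos"]; t=np.array([x,y,p[2] if z is None else z])
    m=R.as_matrix(); cur=np.degrees(np.arctan2(m[1,1],m[0,1])); tilt=np.degrees(np.arccos(-m[2,2]))
    print("tcp",np.round(p,1),"yaw",round(cur,1),"tilt",round(tilt,2),"shift",np.round(R.inv().apply(t-p)/200,4),
      "turn z",None if yaw is None else round(-(((yaw-cur+90)%180)-90)/180,4),"F",np.round(s["contact_force"],1),"w",round(s["gripper_width"],1))
def near(x,y,h,r=40,band=6,zoff=0,name="wrist",save=None):
    c=optics.get_calibration(name); p,d=optics.grab_frame(name)
    if save: cv2.imwrite(save,p[:,:,::-1])
    W=world(d,c); k=(np.hypot(W[...,0]-x,W[...,1]-y)<r)&(abs(W[...,2]-h)<band)
    q=W[k]
    if len(q)<10: print("none"); return p,W
    (cc,s,a)=cv2.minAreaRect(q[:,:2].astype(np.float32)); print("near",len(q),"rect",np.round(cc,1),np.round(s,1),round(a,1),"z",np.round(np.median(q[:,2]),1),"circ",cv2.minEnclosingCircle(q[:,:2].astype(np.float32)))
    return p,W
E
python3 - <<'E'
from h import *
p,W=near(675,137,44,save="pics/w1.png")
go(675,137,32)
E
```

```text
near 1473 rect [676.5 136.2] [35.6 34.7] 9.7 z 45.8 circ ((676.6783447265625, 136.2113494873047), 17.951602935791016)
tcp [673.2 136.  256.3] yaw -79.5 tilt 0.05 shift [ 0.0108 -0.0037  1.1213] turn z None F [-0.4  0.1 -0.3] w 85.5
```

View pics/w1.png

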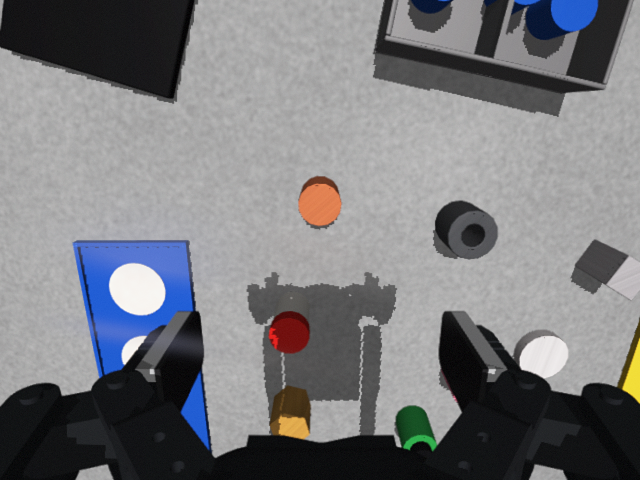

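The wrist view shows the copper at (320,203), measured at (676.5,136.2), which agrees with the top view to about 1.5 mm. Descending and gripping.

Call:
{"name": "arm_command", "arguments": {"targets": [[[0,0,0],[0.015,0.001,0.1],0],[[0,0,0],[0.015,0.001,0.3],0],[[0,0,0],[0.015,0.001,0.5],0],[[0,0,0],[0.015,0.001,0.7],0],[[0,0,0],[0.015,0.001,0.85],0],[[0,0,0],[0.015,0.001,0.95],0],[[0,0,0],[0.015,0.001,0.98],0],[[0,0,0],[0.015,0.001,0.98],0]]}}

```text
t: 3.55
tcp_pos: [676.2, 137.6, 59.9]
tcp_rot: [0.0, 0.996, 0.092, -0.001]
contact_force: [-0.2, 1.1, -0.1]
gripper_width: 85.4
gripper_force: 0.0
```

Call:
{"name": "arm_command", "arguments": {"targets": [[[0,0,0],[0,0,0.07],0],[[0,0,0],[0,0,0.13],0],[[0,0,0],[0,0,0.14],0],[[0,0,0],[0,0,0.14],0.3],[[0,0,0],[0,0,0.14],0.5],[[0,0,0],[0,0,0.14],0.7],[[0,0,0],[0,0,0.14],1],[[0,0,0],[0,0,0.14],1],[[0,0,0],[0,0,0.14],1],[[0,0,0],[0,0,0.14],1],[[0,0,0],[0,0,0.14],1],[[0,0,0],[0,0,0.14],1]]}}

```text
t: 4.75
tcp_pos: [677.2, 138.7, 33.1]
tcp_rot: [-0.0, 0.996, 0.093, 0.001]
contact_force: [-0.7, -0.7, 4.9]
gripper_width: 35.0
gripper_force: 59.9
```

```bash
python3 -c "
from h import *
go(551,298.5,36,-79.4)"
```

```text
tcp [677.2 138.7  33.1] yaw -79.4 tilt 0.07 shift [-0.4728 -0.9015 -0.0151] turn z 0.0002 F [-0.7 -0.7  4.9] w 35.0
```

Call:
{"name": "arm_command", "arguments": {"targets": [[[0,0,0],[0,0,-0.1],1],[[0,0,0],[0,0,-0.25],1],[[0,0,0],[-0.02,-0.05,-0.4],1],[[0,0,0],[-0.08,-0.15,-0.45],1],[[0,0,0],[-0.16,-0.3,-0.45],1],[[0,0,0],[-0.24,-0.45,-0.45],1],[[0,0,0],[-0.32,-0.6,-0.45],1],[[0,0,0],[-0.4,-0.75,-0.45],1],[[0,0,0],[-0.45,-0.85,-0.45],1],[[0,0,0],[-0.47,-0.9,-0.4],1],[[0,0,0],[-0.47,-0.9,-0.3],1],[[0,0,0],[-0.47,-0.9,-0.2],1],[[0,0,0],[-0.47,-0.9,-0.12],1],[[0,0,0],[-0.47,-0.9,-0.08],1],[[0,0,0],[-0.47,-0.9,-0.05],1],[[0,0,0],[-0.47,-0.9,-0.04],1],[[0,0,0],[-0.47,-0.9,-0.04],1],[[0,0,0],[-0.47,-0.9,-0.04],1]]}}

```text
t: 6.55
tcp_pos: [551.6, 298.4, 41.0]
tcp_rot: [-0.0, 0.996, 0.093, 0.001]
contact_force: [0.5, -0.5, -3.4]
gripper_width: 35.0
gripper_force: 60.4
```

```bash
python3 -c "
from h import *
go(550.5,298.5,36,-79.4)
p,W=near(550,299,44,save='pics/w2.png')"
```

```text
tcp [551.6 298.4  41. ] yaw -79.4 tilt 0.07 shift [-0.0053 -0.0017  0.0249] turn z 0.0002 F [ 0.5 -0.5 -3.4] w 35.0
near 3271 rect [555.4 297.5] [27.3 62.4] 8.9 z 44.4 circ ((558.030517578125, 297.94580078125), 31.213481903076172)
```

View pics/w2.png

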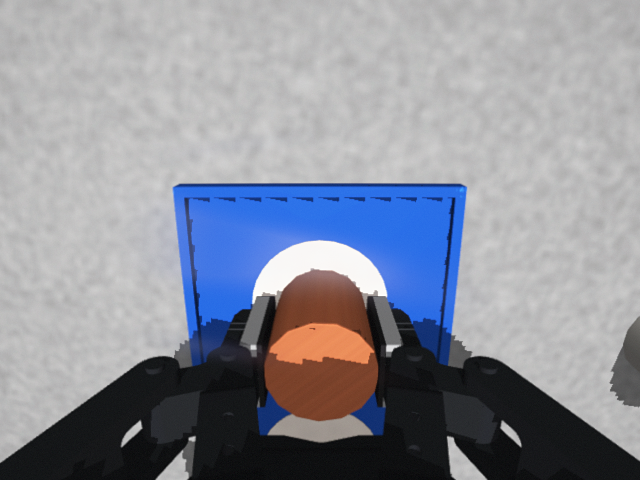

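The copper is centred over the mark at (320,300) and about 4 mm above the floor. Lowering and releasing.

Call:
{"name": "arm_command", "arguments": {"targets": [[[0,0,0],[-0.004,0,0.005],1],[[0,0,0],[-0.004,0,0.01],1],[[0,0,0],[-0.004,0,0.015],1],[[0,0,0],[-0.004,0,0.018],1],[[0,0,0],[-0.004,0,0.02],1],[[0,0,0],[-0.004,0,0.02],1],[[0,0,0],[-0.004,0,0.02],1]]}}

```text
t: 7.3
tcp_pos: [550.3, 298.1, 37.1]
tcp_rot: [-0.0, 0.996, 0.093, 0.0]
contact_force: [-3.1, -2.0, 5.1]
gripper_width: 34.8
gripper_force: 61.0
```

Call:
{"name": "arm_command", "arguments": {"targets": [[[0,0,0],[0,0,0],0.45],[[0,0,0],[0,0,0],0.3],[[0,0,0],[0,0,0],0],[[0,0,0],[0,0,0],0],[[0,0,0],[0,0,-0.02],0],[[0,0,0],[0,0,-0.08],0],[[0,0,0],[0,0,-0.2],0],[[0,0,0],[0,0,-0.4],0],[[0,0,0],[0,0,-0.6],0],[[0,0,0],[0.1,0.3,-0.7],0],[[0,0,0],[0.17,0.8,-0.7],0],[[0,0,0],[0.17,0.8,-0.7],0],[[0,0,0],[0.17,0.8,-0.7],0],[[0,0,0],[0.17,0.8,-0.7],0]]}}

```text
t: 8.7
tcp_pos: [614.2, 144.8, 177.4]
tcp_rot: [-0.0, 0.996, 0.091, 0.001]
contact_force: [-1.1, 1.2, -0.1]
gripper_width: 85.1
gripper_force: 0.0
```

Call:
{"name": "arm_command", "arguments": {"targets": [[[0,0,0],[0.16,0.75,0],0],[[0,0,0],[0.16,0.75,0],0],[[0,0,0],[0.16,0.75,0],0],[[0,0,0],[0.16,0.75,0],0],[[0,0,0],[0.16,0.75,0],0]]}}

```text
t: 9.2
tcp_pos: [672.4, 5.7, 176.3]
tcp_rot: [-0.0, 0.996, 0.092, -0.0]
contact_force: [-0.3, 0.6, -0.7]
gripper_width: 85.3
gripper_force: 0.0
```

```bash
python3 -c "
from h import *
go(673.5,6,32,-79.4)
near(674,6,45)
near(550,299,49,name='top')"
```

```text
tcp [672.4   5.7 176.3] yaw -79.4 tilt 0.04 shift [ 0.006  -0.      0.7214] turn z -0.0002 F [-0.3  0.6 -0.7] w 85.3
near 2904 rect [674.7   3.6] [43.1 43. ] 14.8 z 45.7 circ ((674.7252807617188, 3.4184200763702393), 22.030187606811523)
near 264 rect [547.6 297. ] [34.8 34.4] 46.3 z 48.0 circ ((547.9609985351562, 297.37091064453125), 17.967586517333984)
```

Call:
{"name": "arm_command", "arguments": {"targets": [[[0,0,0],[0.008,0.008,0.1],0],[[0,0,0],[0.008,0.008,0.3],0],[[0,0,0],[0.008,0.008,0.5],0],[[0,0,0],[0.008,0.008,0.62],0],[[0,0,0],[0.008,0.008,0.69],0],[[0,0,0],[0.008,0.008,0.72],0],[[0,0,0],[0.008,0.008,0.72],0],[[0,0,0],[0.008,0.008,0.72],0.3],[[0,0,0],[0.008,0.008,0.72],0.4],[[0,0,0],[0.008,0.008,0.72],0.5],[[0,0,0],[0.008,0.008,0.72],0.7],[[0,0,0],[0.008,0.008,0.72],1],[[0,0,0],[0.008,0.008,0.72],1],[[0,0,0],[0.008,0.008,0.72],1],[[0,0,0],[0.008,0.008,0.72],1]]}}

```text
t: 10.8
tcp_pos: [675.0, 4.3, 34.0]
tcp_rot: [-0.0, 0.996, 0.093, 0.001]
contact_force: [-1.0, 0.7, 6.6]
gripper_width: 43.2
gripper_force: 60.1
```

```bash
python3 -c "
from h import *
go(472.5,285,36,-79.4)"
```

```text
tcp [675.    4.3  34. ] yaw -79.4 tilt 0.11 shift [-0.7366 -1.5661 -0.0117] turn z 0.0001 F [-1.   0.7  6.6] w 43.2
```

Call:
{"name": "arm_command", "arguments": {"targets": [[[0,0,0],[0,0,-0.05],1],[[0,0,0],[0,0,-0.2],1],[[0,0,0],[0,0,-0.4],1],[[0,0,0],[-0.02,-0.06,-0.55],1],[[0,0,0],[-0.09,-0.2,-0.6],1],[[0,0,0],[-0.18,-0.38,-0.6],1],[[0,0,0],[-0.27,-0.57,-0.6],1],[[0,0,0],[-0.34,-0.73,-0.6],1],[[0,0,0],[-0.37,-0.78,-0.6],1],[[0,0,0],[-0.37,-0.78,-0.6],1]]}}

```text
t: 11.8
tcp_pos: [571.4, 145.0, 152.6]
tcp_rot: [0.0, 0.996, 0.094, -0.0]
contact_force: [0.3, -0.7, -4.7]
gripper_width: 42.8
gripper_force: 62.3
```

Call:
{"name": "arm_command", "arguments": {"targets": [[[0,0,0],[-0.05,-0.1,0],1],[[0,0,0],[-0.14,-0.3,0],1],[[0,0,0],[-0.23,-0.5,0],1],[[0,0,0],[-0.32,-0.69,0],1],[[0,0,0],[-0.36,-0.77,0],1],[[0,0,0],[-0.37,-0.78,0],1],[[0,0,0],[-0.37,-0.78,0],1],[[0,0,0],[-0.37,-0.78,0],1]]}}

```text
t: 12.6
tcp_pos: [472.3, 282.7, 152.5]
tcp_rot: [0.0, 0.996, 0.092, 0.0]
contact_force: [-0.1, 0.0, -4.4]
gripper_width: 42.8
gripper_force: 62.5
```

```bash
python3 -c "
from h import *
go(472.5,285,36,-79.4)
near(550,299,48,save='pics/w3.png')"
```

```text
tcp [472.3 282.7 152.5] yaw -79.4 tilt 0.04 shift [ 0.0026 -0.0112  0.5823] turn z -0.0001 F [-0.1  0.  -4.4] w 42.8
near 3733 rect [549.4 296.3] [34.9 35. ] 1.4 z 49.9 circ ((549.6365966796875, 296.442138671875), 18.030641555786133)
```

View pics/w3.png

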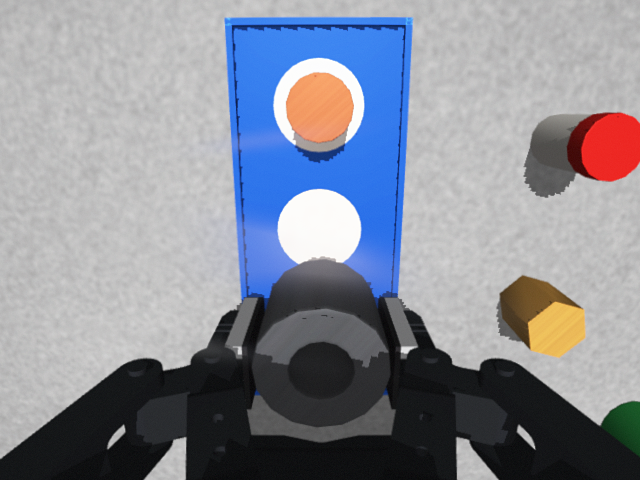

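The copper stands on its mark at (320,105). Mark 2 is at (319,225) and the held ring is above the tray. Measuring the marks with the same wrist camera.

```bash
cat >> h.py <<'E'
def mark(x,y,white=True,name="wrist",save=None):
    c=optics.get_calibration(name); p,d=optics.grab_frame(name)
    if save: cv2.imwrite(save,p[:,:,::-1])
    W=world(d,c); v=cv2.cvtColor(p,cv2.COLOR_RGB2HSV)
    col=(v[...,1]<60)&(v[...,2]>150) if white else v[...,2]<60
    k=col&(np.hypot(W[...,0]-x,W[...,1]-y)<36)&(abs(W[...,2]-4)<6)
    q=W[k][:,:2].astype(np.float32)
    print("mark n",len(q),"circ",cv2.minEnclosingCircle(q),"ellipse",cv2.fitEllipse(cv2.convexHull(q)),"z",np.median(W[k][:,2]))
E
python3 -c "
from h import *
mark(550,299); mark(472,284)"
```

```text
mark n 2831 circ ((551.0217895507812, 297.27557373046875), 28.20684051513672) ellipse ((551.2080078125, 297.3305358886719), (55.4188232421875, 56.114376068115234), 12.093966484069824) z 6.478087823188029
mark n 4959 circ ((472.2104187011719, 282.4212341308594), 28.30384063720703) ellipse ((472.4466247558594, 282.39544677734375), (55.7609977722168, 56.25037384033203), 22.150053024291992) z 6.462761027766726
```

Call:
{"name": "arm_command", "arguments": {"targets": [[[0,0,0],[0.005,-0.005,0.08],1],[[0,0,0],[0.005,-0.005,0.2],1],[[0,0,0],[0.005,-0.005,0.35],1],[[0,0,0],[0.005,-0.005,0.45],1],[[0,0,0],[0.005,-0.005,0.52],1],[[0,0,0],[0.005,-0.005,0.55],1],[[0,0,0],[0.005,-0.005,0.56],1],[[0,0,0],[0.005,-0.005,0.56],1],[[0,0,0],[0.005,-0.005,0.565],1],[[0,0,0],[0.005,-0.005,0.57],1],[[0,0,0],[0.005,-0.005,0.575],1],[[0,0,0],[0.005,-0.005,0.578],1],[[0,0,0],[0.005,-0.005,0.58],1],[[0,0,0],[0.005,-0.005,0.58],1],[[0,0,0],[0.005,-0.005,0.58],1]]}}

```text
t: 14.25
tcp_pos: [472.4, 285.0, 37.9]
tcp_rot: [-0.0, 0.996, 0.093, 0.001]
contact_force: [-3.8, -2.2, 11.7]
gripper_width: 43.4
gripper_force: 64.1
```

Call:
{"name": "arm_command", "arguments": {"targets": [[[0,0,0],[0,0,0],0.4],[[0,0,0],[0,0,0],0.25],[[0,0,0],[0,0,0],0.1],[[0,0,0],[0,0,0],0],[[0,0,0],[0,0,0],0],[[0,0,0],[0,0,-0.05],0],[[0,0,0],[0,0,-0.15],0],[[0,0,0],[0,0,-0.35],0],[[0,0,0],[0,0,-0.55],0],[[0,0,0],[0.05,0.1,-0.75],0],[[0,0,0],[0.17,0.45,-0.75],0],[[0,0,0],[0.29,0.77,-0.75],0],[[0,0,0],[0.29,0.77,-0.75],0],[[0,0,0],[0.29,0.77,-0.75],0],[[0,0,0],[0.29,0.77,-0.75],0]]}}

```text
t: 15.75
tcp_pos: [557.7, 143.2, 186.8]
tcp_rot: [-0.0, 0.996, 0.091, 0.0]
contact_force: [-0.3, -0.5, 0.2]
gripper_width: 85.4
gripper_force: 0.0
```

```bash
python3 -c "
from h import *
near(558,142.5,60)
go(558,142.5,28,-79.4)
"
```

```text
near 2455 rect [560.  141.8] [35.4 34.9] 63.8 z 59.8 circ ((559.8131713867188, 141.89801025390625), 17.954479217529297)
tcp [557.2 144.  186.6] yaw -79.4 tilt 0.02 shift [0.0029 0.0085 0.793 ] turn z -0.0001 F [ 0.5 -0.   0.6] w 85.2
```

Call:
{"name": "arm_command", "arguments": {"targets": [[[0,0,0],[0.009,0.006,0.1],0],[[0,0,0],[0.009,0.006,0.3],0],[[0,0,0],[0.009,0.006,0.5],0],[[0,0,0],[0.009,0.006,0.67],0],[[0,0,0],[0.009,0.006,0.76],0],[[0,0,0],[0.009,0.006,0.79],0],[[0,0,0],[0.009,0.006,0.79],0],[[0,0,0],[0.009,0.006,0.79],0.3],[[0,0,0],[0.009,0.006,0.79],0.4],[[0,0,0],[0.009,0.006,0.79],0.5],[[0,0,0],[0.009,0.006,0.79],0.6],[[0,0,0],[0.009,0.006,0.79],1],[[0,0,0],[0.009,0.006,0.79],1],[[0,0,0],[0.009,0.006,0.79],1],[[0,0,0],[0.009,0.006,0.79],1]]}}

```text
t: 17.3
tcp_pos: [559.9, 143.3, 29.3]
tcp_rot: [-0.0, 0.996, 0.093, 0.001]
contact_force: [-1.6, 0.6, 6.2]
gripper_width: 32.3
gripper_force: 59.0
```

```bash
python3 -c "
from h import *
go(394.2,269.0,32,-79.4)
near(471,283,48,name='top')"
```

```text
tcp [559.9 143.3  29.3] yaw -79.4 tilt 0.06 shift [-0.6982 -0.7704 -0.014 ] turn z 0.0001 F [-1.6  0.6  6.2] w 32.3
none
```

Call:
{"name": "arm_command", "arguments": {"targets": [[[0,0,0],[0,0,-0.05],1],[[0,0,0],[0,0,-0.2],1],[[0,0,0],[0,0,-0.4],1],[[0,0,0],[-0.05,-0.05,-0.5],1],[[0,0,0],[-0.16,-0.18,-0.5],1],[[0,0,0],[-0.29,-0.32,-0.5],1],[[0,0,0],[-0.42,-0.46,-0.5],1],[[0,0,0],[-0.55,-0.61,-0.5],1],[[0,0,0],[-0.65,-0.72,-0.5],1],[[0,0,0],[-0.69,-0.76,-0.5],1],[[0,0,0],[-0.7,-0.77,-0.45],1],[[0,0,0],[-0.7,-0.77,-0.35],1],[[0,0,0],[-0.7,-0.77,-0.25],1],[[0,0,0],[-0.7,-0.77,-0.15],1],[[0,0,0],[-0.7,-0.77,-0.08],1],[[0,0,0],[-0.7,-0.77,-0.05],1],[[0,0,0],[-0.7,-0.77,-0.05],1],[[0,0,0],[-0.7,-0.77,-0.05],1]]}}

```text
t: 19.15
tcp_pos: [393.9, 268.8, 38.6]
tcp_rot: [-0.0, 0.996, 0.093, 0.0]
contact_force: [0.3, -0.0, -0.1]
gripper_width: 32.6
gripper_force: 59.7
```

```bash
python3 -c "
from h import *
go(394.2,269.0,32,-79.4)
near(472,283,48,name='top',r=35)
near(472,283,50,save='pics/w4.png',r=35)"
```

```text
tcp [393.9 268.8  38.6] yaw -79.4 tilt 0.03 shift [ 0.0018 -0.0007  0.033 ] turn z 0.0001 F [ 0.3 -0.  -0.1] w 32.6
near 324 rect [471.3 283.9] [42.5 41.1] 3.4 z 47.8 circ ((471.06439208984375, 284.3108215332031), 21.910409927368164)
near 18887 rect [471.9 283.3] [43.3 43.4] 19.8 z 49.7 circ ((471.9476623535156, 283.2086486816406), 22.131370544433594)
```

View pics/w4.png

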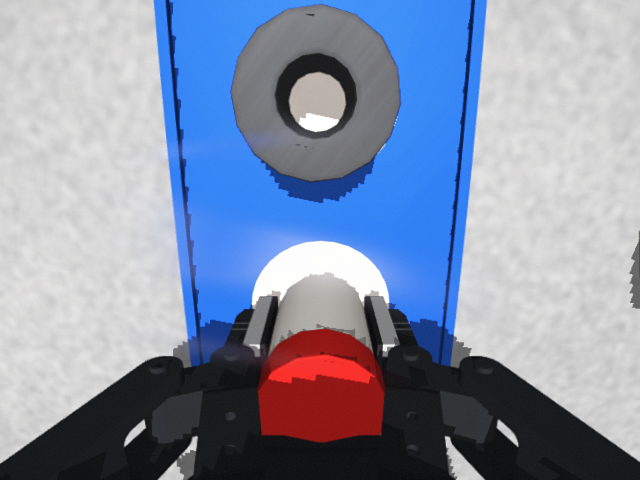

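The ring is centred (upper middle, 315,95). The jar, with its cap at (320,385), is over mark 3. Lowering.

Call:
{"name": "arm_command", "arguments": {"targets": [[[0,0,0],[0,0,0.008],1],[[0,0,0],[0,0,0.015],1],[[0,0,0],[0,0,0.02],1],[[0,0,0],[0,0,0.025],1],[[0,0,0],[0,0,0.028],1],[[0,0,0],[0,0,0.03],1],[[0,0,0],[0,0,0.03],1],[[0,0,0],[0,0,0.03],1]]}}

```text
t: 20.05
tcp_pos: [393.4, 268.8, 33.3]
tcp_rot: [-0.0, 0.996, 0.093, 0.0]
contact_force: [-4.1, -1.2, 15.8]
gripper_width: 32.8
gripper_force: 60.9
```

Call:
{"name": "arm_command", "arguments": {"targets": [[[0,0,0],[0,0,0],0.5],[[0,0,0],[0,0,0],0.4],[[0,0,0],[0,0,0],0.35],[[0,0,0],[0,0,0],0.3],[[0,0,0],[0,0,-0.02],0.3],[[0,0,0],[0,0,-0.07],0.3],[[0,0,0],[0,0,-0.15],0.3],[[0,0,0],[0,0,-0.35],0],[[0,0,0],[0,0,-0.55],0],[[0,0,0],[0.02,0.1,-0.7],0],[[0,0,0],[0.06,0.45,-0.7],0],[[0,0,-0.04],[0.12,0.75,-0.7],0],[[0,0,-0.085],[0.12,0.75,-0.7],0],[[0,0,-0.085],[0.12,0.75,-0.7],0],[[0,0,-0.085],[0.12,0.75,-0.7],0],[[0,0,-0.085],[0.12,0.75,-0.7],0]]}}

```text
t: 21.65
tcp_pos: [444.4, 126.4, 172.6]
tcp_rot: [-0.0, 0.975, 0.224, 0.0]
contact_force: [0.8, 0.1, -0.6]
gripper_width: 85.2
gripper_force: 0.0
```

```bash
python3 -c "
from h import *
p,W=near(446,125,46,save='pics/w5.png')
k=(np.hypot(W[...,0]-446,W[...,1]-125)<40)&(abs(W[...,2]-46)<6)
h=cv2.convexHull(W[k][:,:2].astype(np.float32))[:,0]
for a in range(-90,-30,3):
    e=np.array([np.cos(np.radians(a)),np.sin(np.radians(a))]); print(a,round(np.ptp(h@e),1),end='; ')
go(446,124.5,32,-64)
near(394,270,62,name='top')
"
```

```text
near 2823 rect [446.6 124. ] [41.6 35.8] 25.3 z 45.8 circ ((446.4798889160156, 124.23919677734375), 20.800565719604492)
-90 41.1; -87 40.8; -84 40.4; -81 39.8; -78 39.2; -75 38.4; -72 37.6; -69 36.8; -66 35.9; -63 36.3; -60 37.2; -57 38.1; -54 38.8; -51 39.5; -48 40.0; -45 40.4; -42 40.7; -39 40.9; -36 41.0; -33 40.9; tcp [444.3 126.6 172.5] yaw -64.1 tilt 0.01 shift [0.0029 0.0133 0.7025] turn z -0.0004 F [-0.5  0.  -0.7] w 85.1
none
```

View pics/w5.png

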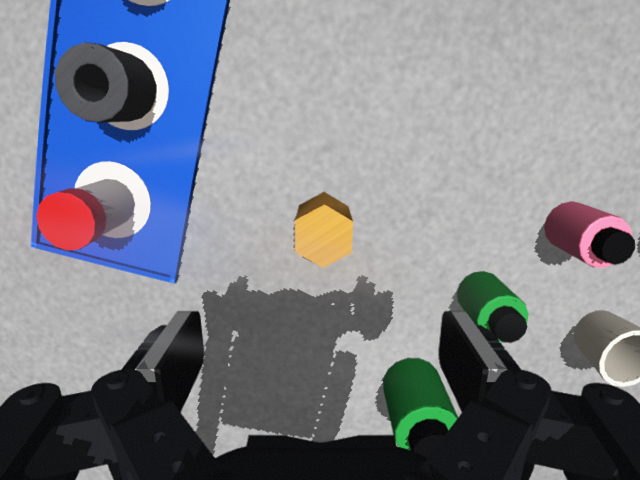

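The hexagon is at (323,235) with its flats at -65°, so the tool is aligned. Descending. The fingers clear the green bottles.

Call:
{"name": "arm_command", "arguments": {"targets": [[[0,0,0.005],[0.008,0.011,0.1],0],[[0,0,0.005],[0.008,0.011,0.3],0],[[0,0,0.005],[0.008,0.011,0.5],0],[[0,0,0.005],[0.008,0.011,0.62],0],[[0,0,0.005],[0.008,0.011,0.68],0],[[0,0,0.005],[0.008,0.011,0.7],0],[[0,0,0.005],[0.008,0.011,0.7],0],[[0,0,0.005],[0.008,0.011,0.7],0.3],[[0,0,0.005],[0.008,0.011,0.7],0.4],[[0,0,0.005],[0.008,0.011,0.7],0.5],[[0,0,0.005],[0.008,0.011,0.7],0.6],[[0,0,0.005],[0.008,0.011,0.7],1],[[0,0,0.005],[0.008,0.011,0.7],1],[[0,0,0.005],[0.008,0.011,0.7],1],[[0,0,0.005],[0.008,0.011,0.7],1]]}}

```text
t: 23.25
tcp_pos: [447.5, 124.7, 33.2]
tcp_rot: [-0.0, 0.976, 0.217, 0.001]
contact_force: [-2.2, 1.3, 9.2]
gripper_width: 35.5
gripper_force: 59.1
```

```bash
python3 -c "
from h import *
go(471,-291,36,-82.8)
"
```

```text
tcp [447.5 124.7  33.2] yaw -65.0 tilt 0.07 shift [-0.7725  1.9329 -0.0145] turn z 0.099 F [-2.2  1.3  9.2] w 35.5
```

Call:
{"name": "arm_command", "arguments": {"targets": [[[0,0,0],[0,0,-0.05],1],[[0,0,0],[0,0,-0.2],1],[[0,0,0],[0,0,-0.4],1],[[0,0,0],[0,0,-0.6],1],[[0,0,0],[-0.03,0.06,-0.7],1],[[0,0,0],[-0.1,0.23,-0.7],1],[[0,0,0],[-0.18,0.42,-0.7],1],[[0,0,0],[-0.24,0.58,-0.7],1],[[0,0,0],[-0.26,0.64,-0.7],1],[[0,0,0],[-0.26,0.64,-0.7],1]]}}

```text
t: 24.25
tcp_pos: [454.0, -14.8, 172.6]
tcp_rot: [0.0, 0.977, 0.215, -0.0]
contact_force: [0.1, 0.2, -3.5]
gripper_width: 35.3
gripper_force: 61.3
```

Call:
{"name": "arm_command", "arguments": {"targets": [[[0,0,0],[-0.03,0.08,0],1],[[0,0,0],[-0.1,0.26,0],1],[[0,0,0],[-0.18,0.45,0],1],[[0,0,0],[-0.26,0.64,0],1],[[0,0,0],[-0.34,0.83,0],1],[[0,0,0],[-0.38,0.94,0],1],[[0,0,0],[-0.39,0.96,0],1],[[0,0,0],[-0.39,0.96,0],1]]}}

```text
t: 25.05
tcp_pos: [464.6, -219.9, 172.1]
tcp_rot: [-0.0, 0.976, 0.216, -0.0]
contact_force: [0.3, 0.3, -3.9]
gripper_width: 35.3
gripper_force: 61.6
```

```bash
python3 -c "
from h import *
go(471,-291,36,-82.8)
"
```

```text
tcp [ 464.6 -219.9  172.1] yaw -65.0 tilt 0.06 shift [-0.1209  0.3365  0.6801] turn z 0.0989 F [ 0.3  0.3 -3.9] w 35.3
```

Call:
{"name": "arm_command", "arguments": {"targets": [[[0,0,0.02],[-0.03,0.08,0],1],[[0,0,0.05],[-0.08,0.22,0],1],[[0,0,0.085],[-0.11,0.31,0],1],[[0,0,0.099],[-0.12,0.335,0],1],[[0,0,0.099],[-0.12,0.335,0],1],[[0,0,0.099],[-0.12,0.335,0],1]]}}

```text
t: 25.65
tcp_pos: [471.2, -289.6, 172.0]
tcp_rot: [-0.001, 0.998, 0.064, -0.0]
contact_force: [1.3, 0.7, -5.2]
gripper_width: 35.1
gripper_force: 61.6
```

```bash
python3 -c "
from h import *
mark(570,-278.5,False); 
go(471,-291,36,-82.8)
near(394,270,62,name='top')
near(662,-144,52,name='top')
"
```

```text
mark n 5744 circ ((569.9160766601562, -280.2665710449219), 27.45558738708496) ellipse ((569.8851928710938, -280.2733154296875), (54.35373306274414, 54.46117401123047), 106.34027862548828) z 6.474668568077173
tcp [ 471.2 -289.6  172.1] yaw -82.6 tilt 0.08 shift [-0.0013  0.0074  0.6804] turn z 0.0009 F [ 0.5  1.  -4.3] w 35.2
near 270 rect [392.5 268.5] [33.2 34. ] 15.4 z 61.8 circ ((392.0681457519531, 268.61859130859375), 17.395273208618164)
near 270 rect [ 662.5 -143.5] [32.3 33. ] 70.9 z 49.8 circ ((662.7677612304688, -143.48870849609375), 21.279611587524414)
```

Call:
{"name": "arm_command", "arguments": {"targets": [[[0,0,0],[0,0.007,0.08],1],[[0,0,0],[0,0.007,0.2],1],[[0,0,0],[0,0.007,0.35],1],[[0,0,0],[0,0.007,0.5],1],[[0,0,0],[0,0.007,0.6],1],[[0,0,0],[0,0.007,0.64],1],[[0,0,0],[0,0.007,0.66],1],[[0,0,0],[0,0.007,0.66],1],[[0,0,0],[0,0.007,0.665],1],[[0,0,0],[0,0.007,0.67],1],[[0,0,0],[0,0.007,0.675],1],[[0,0,0],[0,0.007,0.678],1],[[0,0,0],[0,0.007,0.68],1],[[0,0,0],[0,0.007,0.68],1],[[0,0,0],[0,0.007,0.68],1]]}}

```text
t: 27.3
tcp_pos: [471.8, -292.9, 37.3]
tcp_rot: [0.0, 0.998, 0.063, 0.0]
contact_force: [-1.8, 1.1, 4.6]
gripper_width: 35.6
gripper_force: 63.0
```

Call:
{"name": "arm_command", "arguments": {"targets": [[[0,0,0],[0,0,0],0.5],[[0,0,0],[0,0,0],0.4],[[0,0,0],[0,0,0],0.3],[[0,0,0],[0,0,0],0.25],[[0,0,0],[0,0,0],0.25],[[0,0,0],[0,0,-0.04],0.25],[[0,0,0],[0,0,-0.12],0.25],[[0,0,0],[0,0,-0.3],0],[[0,0,0],[0,0,-0.5],0],[[0,0,0],[0.05,-0.03,-0.7],0],[[0,0,0.04],[0.25,-0.15,-0.7],0],[[0,0,0.08],[0.45,-0.27,-0.7],0],[[0,0,0.12],[0.65,-0.39,-0.7],0],[[0,0,0.143],[0.85,-0.51,-0.7],0],[[0,0,0.143],[1,-0.6,-0.7],0],[[0,0,0.143],[1,-0.6,-0.7],0],[[0,0,0.143],[1,-0.6,-0.7],0]]}}

```text
t: 29.0
tcp_pos: [655.0, -147.9, 177.2]
tcp_rot: [0.0, 0.987, -0.16, 0.0]
contact_force: [-0.2, -0.7, 0.8]
gripper_width: 85.3
gripper_force: 0.0
```

```bash
python3 -c "
from h import *
near(662.5,-144,51)
go(663,-144,34,-108.5)
near(471,-291,48,name='top')
"
```

```text
near 2624 rect [ 664.1 -145.1] [31.8 32.3] 71.9 z 51.8 circ ((663.9151611328125, -145.29562377929688), 22.04194450378418)
tcp [ 654.2 -148.6  177. ] yaw -108.5 tilt 0.02 shift [ 0.0346 -0.0359  0.7149] turn z 0.0 F [-0.1  0.3  0.2] w 85.3
none
```

Call:
{"name": "arm_command", "arguments": {"targets": [[[0,0,0],[0.037,-0.037,0.1],0],[[0,0,0],[0.037,-0.037,0.3],0],[[0,0,0],[0.037,-0.037,0.5],0],[[0,0,0],[0.037,-0.037,0.62],0],[[0,0,0],[0.037,-0.037,0.69],0],[[0,0,0],[0.037,-0.037,0.71],0],[[0,0,0],[0.037,-0.037,0.71],0],[[0,0,0],[0.037,-0.037,0.71],0.3],[[0,0,0],[0.037,-0.037,0.71],0.4],[[0,0,0],[0.037,-0.037,0.71],0.5],[[0,0,0],[0.037,-0.037,0.71],0.6],[[0,0,0],[0.037,-0.037,0.71],1],[[0,0,0],[0.037,-0.037,0.71],1],[[0,0,0],[0.037,-0.037,0.71],1],[[0,0,0],[0.037,-0.037,0.71],1]]}}

```text
t: 30.6
tcp_pos: [664.7, -143.9, 35.1]
tcp_rot: [0.0, 0.987, -0.161, 0.001]
contact_force: [-0.8, -0.3, 5.7]
gripper_width: 31.3
gripper_force: 60.6
```

```bash
python3 -c "
from h import *
go(570.6,-278.8,38,-82.8)
"
```

```text
tcp [ 664.7 -143.9   35.1] yaw -108.5 tilt 0.06 shift [-0.232   0.7891 -0.0147] turn z -0.1429 F [-0.8 -0.3  5.7] w 31.3
```

Call:
{"name": "arm_command", "arguments": {"targets": [[[0,0,0],[0,0,-0.05],1],[[0,0,0],[0,0,-0.2],1],[[0,0,0],[0,0,-0.4],1],[[0,0,0],[-0.02,0.05,-0.5],1],[[0,0,-0.03],[-0.06,0.2,-0.5],1],[[0,0,-0.06],[-0.11,0.38,-0.5],1],[[0,0,-0.1],[-0.17,0.57,-0.5],1],[[0,0,-0.13],[-0.21,0.72,-0.5],1],[[0,0,-0.143],[-0.23,0.78,-0.5],1],[[0,0,-0.143],[-0.23,0.79,-0.4],1],[[0,0,-0.143],[-0.23,0.79,-0.25],1],[[0,0,-0.143],[-0.23,0.79,-0.12],1],[[0,0,-0.143],[-0.23,0.79,-0.07],1],[[0,0,-0.143],[-0.23,0.79,-0.05],1],[[0,0,-0.143],[-0.23,0.79,-0.05],1],[[0,0,-0.143],[-0.23,0.79,-0.05],1]]}}

```text
t: 32.2
tcp_pos: [571.3, -279.3, 45.5]
tcp_rot: [0.0, 0.998, 0.063, 0.001]
contact_force: [0.4, 0.1, -4.2]
gripper_width: 31.4
gripper_force: 60.1
```

```bash
python3 -c "
from h import *
go(570.6,-278.8,38,-82.8)
near(471,-291,48,name='top')
p,d=optics.grab_frame('wrist'); cv2.imwrite('pics/w6.png',p[:,:,::-1])
"
```

```text
tcp [ 571.3 -279.3   45.5] yaw -82.8 tilt 0.1 shift [-0.003  -0.003   0.0376] turn z 0.0002 F [ 0.4  0.1 -4.2] w 31.4
none
```

View pics/w6.png

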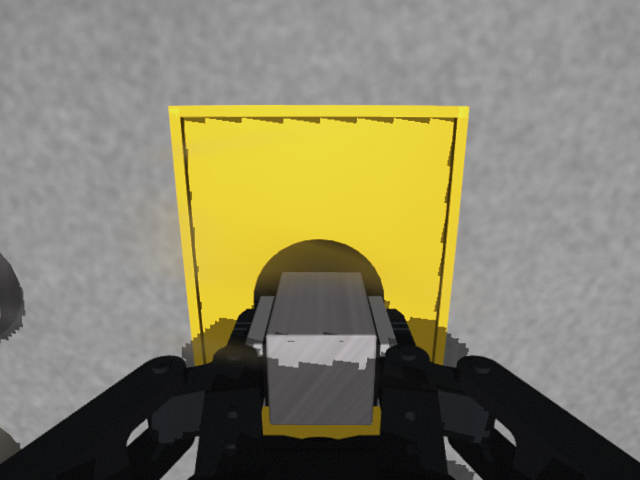

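The block is centred over the black mark at (320,300). Setting it down.

Call:
{"name": "arm_command", "arguments": {"targets": [[[0,0,0],[0,0,0.008],1],[[0,0,0],[0,0,0.015],1],[[0,0,0],[0,0,0.02],1],[[0,0,0],[0,0,0.025],1],[[0,0,0],[0,0,0.028],1],[[0,0,0],[0,0,0.03],1],[[0,0,0],[0,0,0.031],1],[[0,0,0],[0,0,0.031],1]]}}

```text
t: 33.1
tcp_pos: [570.4, -279.1, 39.1]
tcp_rot: [-0.0, 0.998, 0.063, -0.0]
contact_force: [-3.8, 1.6, 7.3]
gripper_width: 31.1
gripper_force: 61.6
```

Contact at 7 N. Releasing, rising and moving clear so the top camera can see.

Call:
{"name": "arm_command", "arguments": {"targets": [[[0,0,0],[0,0,0],0.5],[[0,0,0],[0,0,0],0.4],[[0,0,0],[0,0,0],0.3],[[0,0,0],[0,0,0],0.25],[[0,0,0],[0,0,0],0.25],[[0,0,0],[0,0,-0.04],0.25],[[0,0,0],[0,0,-0.12],0.25],[[0,0,0],[0,0,-0.3],0],[[0,0,0],[0,0,-0.5],0],[[0,0,0],[0,0,-0.75],0],[[0,0,0],[0,0,-0.95],0],[[0,0,0],[-0.2,0.3,-1],0],[[0,0,0],[-0.4,0.6,-1],0],[[0,0,0],[-0.6,0.85,-1],0],[[0,0,0],[-0.8,1,-1],0],[[0,0,0],[-1,1,-1],0],[[0,0,0],[-1,1,-1],0],[[0,0,0],[-1,1,-1],0]]}}

```text
t: 34.9
tcp_pos: [393.2, -505.3, 239.7]
tcp_rot: [0.001, 0.998, 0.061, -0.0]
contact_force: [0.1, -0.0, 0.1]
gripper_width: 85.3
gripper_force: 0.0
```

```bash
python3 -c "
from h import *
p,d=optics.grab_frame('top'); cv2.imwrite('pics/t9.png',p[:,:,::-1])
for a in [(550,299,48),(471.8,284,48),(393,269,62),(470.3,-291,48),(569.6,-278,54),(552,-119,16),(459,-115,44),(447,-7,59),(521,-39,59),(353,0,77)]: near(*a,name='top')
"
```

```text
near 265 rect [547.7 297.2] [34.  34.5] 56.6 z 47.9 circ ((548.0762329101562, 297.793212890625), 18.426410675048828)
near 328 rect [471.5 283.9] [42.6 42.2] 42.3 z 48.1 circ ((471.0525207519531, 284.0881042480469), 21.97407341003418)
near 273 rect [392.5 268.5] [33.1 33.9] 16.6 z 61.7 circ ((392.4116516113281, 268.80535888671875), 17.59845733642578)
near 330 rect [ 470.9 -292.6] [37.3 40.8] 34.3 z 47.7 circ ((470.9472961425781, -291.7604675292969), 21.04784393310547)
near 279 rect [ 568.8 -278.5] [32.9 31.9] 7.9 z 53.7 circ ((568.4075317382812, -279.1212463378906), 21.48832130432129)
near 520 rect [ 552.9 -119.7] [50.8 50.8] 71.6 z 13.9 circ ((553.4346313476562, -120.03458404541016), 26.07979393005371)
near 158 rect [ 460.2 -115.5] [44.  46.2] 0.8 z 41.6 circ ((460.1564025878906, -115.84288787841797), 23.563932418823242)
near 104 rect [447.3  -7.4] [18.8 20.6] 0.8 z 57.6 circ ((447.3828430175781, -7.736738204956055), 10.616926193237305)
near 101 rect [521.3 -39.1] [19.4 19.1] 0.7 z 57.7 circ ((521.01953125, -38.61111831665039), 10.764495849609375)
near 200 rect [3.529e+02 2.000e-01] [27.6 27.3] 0.8 z 77.0 circ ((353.0559387207031, -0.3497695326805115), 14.541516304016113)
```

View pics/t9.png

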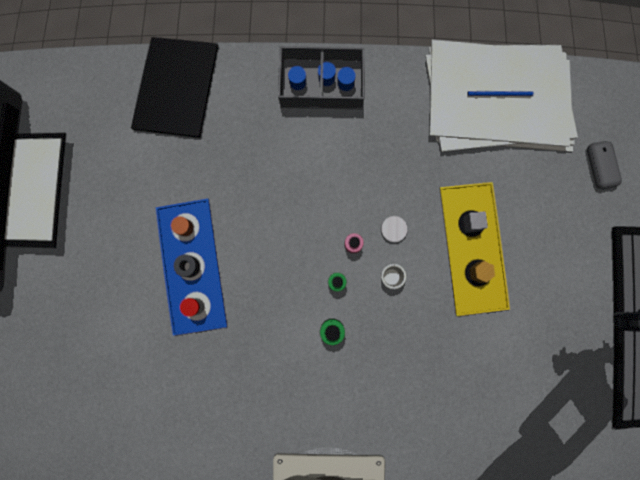

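All five parts stand upright on their own marks: blue tray at (184,226), (186,266) and (192,307), yellow tray at (476,221) and (484,271). They are within about 1–3 mm of the mark centres, and the parts that stay have not moved.

```bash
python3 -c "
from cell import bot; print(bot.close_job())"
```

```text
the job is handed in; nothing more can be done
None
```

Both kits are made up and handed in at about 35 s: each part stands upright within about 3 mm of its mark's centre, and the crucible, disc and bottles have not moved.

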